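# Snap the food box lid shut

## Task

The lid lies on the food box, but the four sides of its rim still stand up unclipped. With the fingertips, press the rim down one side after another, all the way round, until every side has snapped shut and stays down. Press only the solid grey rim, not the thin clear panel in the middle; do not lift anything, and leave the box, its lid and the other things where they are.

Things in the scene. Friction and masses are not known exactly. Their poses are not given: they have to be found in the camera images.
- food_box: white plastic food box, loose, 110 x 160 mm, 68 mm high, about 0.9 kg with a lemon and a garlic bulb in it. Origin at the centre of its underside; x across its short side (away from the robot at yaw 0), y along its long side (to the left), z up. Just under its rim each side has a moulded bead, 3.6 mm deep, that a clip of the lid snaps under.
- lid: grey lid, loose, already lying in place on the box with its corners down round the box's rim: 119 x 169 mm, about 0.25 kg. Origin at the centre of its underside (68 mm above the box's underside), axes as the box's. Stiff corners and inner frame, 4 mm thick; between the corners each of the four sides of the rim is a hinged section.
- lid_panel: thin clear panel, 56 x 106 mm, in the middle of the lid, its top 3 mm below the frame's. It must not be pressed. Origin and axes as the lid's.
- lid_middle (a point): centre of the lid's underside (the lid's origin).
- press_near (a point): place to press, straight down, on the rim section of the near long side (towards -x of the box): top face, middle of its length, on the finger ribs right over the box's wall (55 mm along x from the lid's centre). The section is 92 x 22 mm and reaches 4.4 mm beyond this point, which is about 77 mm above the box's underside while the section stands up, 72 to 73 mm once snapped.
- press_right (a point): place to press, straight down, on the rim section of the right short side (-y): top face, middle of its length, on the finger ribs right over the box's wall (80 mm along y from the lid's centre). The section is 48 x 22 mm and reaches 4.4 mm beyond this point, which is about 77 mm above the box's underside while the section stands up, 72 to 73 mm once snapped.
- press_far (a point): place to press, straight down, on the rim section of the far long side (+x): top face, middle of its length, on the finger ribs right over the box's wall (55 mm along x from the lid's centre). The section is 92 x 22 mm and reaches 4.4 mm beyond this point, which is about 77 mm above the box's underside while the section stands up, 72 to 73 mm once snapped.
- press_left (a point): place to press, straight down, on the rim section of the left short side (+y): top face, middle of its length, on the finger ribs right over the box's wall (80 mm along y from the lid's centre). The section is 48 x 22 mm and reaches 4.4 mm beyond this point, which is about 77 mm above the box's underside while the section stands up, 72 to 73 mm once snapped.
- rim_near (a joint): angle of the rim section of the near long side (towards -x of the box), hinged 18 mm inside the box's wall. 0 = standing up 0.3 rad (as at the start; a weak spring returns it unless it snaps), 0.30 = level on the box's rim; once snapped it stays at 0.24 or more. It takes about 8 N on the pressing place, up to 12 N further in; the click comes about 4.5 mm down, 1 mm before it is level.
- clip_near (a joint): spread of the sprung clip that hangs 13 mm down from the outer edge of that section (near long side (towards -x of the box)). 0 = straight; about 0.2 while its nose rides over the bead; 0 again once it has snapped under it.
- rim_right (a joint): angle of the rim section of the right short side (-y), hinged 18 mm inside the box's wall. 0 = standing up 0.3 rad (as at the start; a weak spring returns it unless it snaps), 0.30 = level on the box's rim; once snapped it stays at 0.24 or more. It takes about 8 N on the pressing place, up to 12 N further in; the click comes about 4.5 mm down, 1 mm before it is level.
- clip_right (a joint): spread of the sprung clip that hangs 13 mm down from the outer edge of that section (right short side (-y)). 0 = straight; about 0.2 while its nose rides over the bead; 0 again once it has snapped under it.
- rim_far (a joint): angle of the rim section of the far long side (+x), hinged 18 mm inside the box's wall. 0 = standing up 0.3 rad (as at the start; a weak spring returns it unless it snaps), 0.30 = level on the box's rim; once snapped it stays at 0.24 or more. It takes about 8 N on the pressing place, up to 12 N further in; the click comes about 4.5 mm down, 1 mm before it is level.
- clip_far (a joint): spread of the sprung clip that hangs 13 mm down from the outer edge of that section (far long side (+x)). 0 = straight; about 0.2 while its nose rides over the bead; 0 again once it has snapped under it.
- rim_left (a joint): angle of the rim section of the left short side (+y), hinged 18 mm inside the box's wall. 0 = standing up 0.3 rad (as at the start; a weak spring returns it unless it snaps), 0.30 = level on the box's rim; once snapped it stays at 0.24 or more. It takes about 8 N on the pressing place, up to 12 N further in; the click comes about 4.5 mm down, 1 mm before it is level.
- clip_left (a joint): spread of the sprung clip that hangs 13 mm down from the outer edge of that section (left short side (+y)). 0 = straight; about 0.2 while its nose rides over the bead; 0 again once it has snapped under it.
- paprika: spice jar with a yellow cap, 45 x 45 x 100 mm, loose, to be left alone. Origin at the centre of its underside.
- salt_shaker: salt shaker with a metal top, 44 x 44 x 90 mm, loose, to be left alone. Origin at the centre of its underside.
- tomato: tomato, about 74 x 72 x 69 mm, loose, to be left alone. Origin at the centre of its underside.
- tin_fish: flat round tin, 86 mm across, 40 mm high, loose, to be left alone. Origin at the centre of its underside.
- onion: onion, about 73 x 75 x 77 mm, loose, to be left alone. Origin at the centre of its underside.
- honey_jar: honey jar with a black lid, 63 x 63 x 94 mm, loose, to be left alone. Origin at the centre of its underside.
- stone_mug: blue-grey stoneware mug, 87 x 123 x 96 mm, loose, to be left alone. Origin at the centre of its underside.
There are look-alikes about, which are no part of the job. There is more than one size of the lid; the job needs the larger.

How it is judged:
By the outcome, as a careful person would: the job done as asked, in the order asked, and still so for the second after the job is handed in, with the robot touching nothing.
It also fails if it takes over 45 s, if anything falls off the work surface, if the arm or the gripper's body presses on something with over 40 N, if the wrist force passes 120 N, or if a joint passes its speed limit or range.

## Robot

A 7-joint arm with a two-finger parallel gripper is mounted at the origin on a cart in front of the work surface, level with it; the furniture and walls round the work are solid. World frame = base frame: x ahead of the robot, y to its left, z up, the work surface at z = 0. Lengths are in m, angles in degrees, forces in N, time in s.
With the tool pointing down it reaches from about 0.4 to 0.85 m from the base axis. Payload 4.5 kg.
Tool frame: the origin (TCP) lies between the finger pads; the fingertips stand 25 mm ahead of it and the grasp point (between the pads) lies 6 mm ahead of it; z points along the fingers, y is the line along which they close (so a half turn about z gives the same grasp; the last joint's range is limited). The gripper opens to 88 mm and grips with 3 to 60 N. Pads are 18 mm wide; open, the fingers measure 123 mm over their backs; the gripper's body (75 mm by 187 mm) begins 45 mm behind the grasp point.
Start: joints at [66.738, 39.483, -11.15, 89.685, 9.013, 51.709, -12.324], TCP at [0.266, -0.566, 0.264] pointing down, gripper open.
Joint ranges: [-172.22, 172.22], [-26.19, 119.32], [-84.43, 86.54], [7.71, 146.69], [-57.33, 237.33], [2.42, 119.75], [-152.13, 152.13]. Speed limits (degrees/s): [147.25, 147.25, 180, 180, 180, 180, 180].

## Interface

Orientations are given as [roll, pitch, yaw] about the fixed x, y, z axes, in that order (R = Rz(yaw) Ry(pitch) Rx(roll)).
In Python, from workcell import manip gives the robot as it stands.
- The arm moves only by the shell command python3 -m pendant 'ROWS' [FORCE]. ROWS is JSON, a list of rows, each a list of 7 numbers: the shift along the world's x, y, z in mm, then the turn, a rotation vector about the world's x, y, z in degrees, then the opening, from 0 (shut) to 1 (fully open). In form: [[dx, dy, dz, rx, ry, rz, fingers], ...]. A call has 1 to 12 rows; each row is the pose to reach, as a shift and turn from the pose commanded when the call began; what a row does not reach only later rows make up. A row lasts 1/8 s, in which the tool goes at most 62.5 mm and 10.7 degrees, less where a joint would pass 70% of its speed; a pose out of reach is approached as far as the arm can. A call with a gripper value outside its range is refused whole. The fingers move at their own pace and stop on an object; FORCE is the grip in N (left out, the last holds). Time passes only in rows, so rows that repeat a pose let the fingers close. It gives the time, the measured TCP pose, the force, the opening and the grip force at its end, in the units of the state.
- manip.get_obs(): the state, without advancing time (a new reading comes with each control period).
- manip.snapshot(name): name is "scene" or "top" or "wrist"; returns a dict with "img" (420x560x3 uint8, red, green, blue), "fx", "fy", "cx", "cy" (pixels), "D" ([k1, k2, p1, p2, k3] as OpenCV has them; the pictures are not rectified), "xyz" and "rotation" of the camera in the world. Camera axes: x right, y up, looking along -z (the intrinsics and any distortion apply to the point x, -y, -z); pixel columns grow to the right and rows downward; lengths in m; the calibration is good to about 2 mm. A picture is of the moment at which its call begins. There is no depth.
- manip.hand_in(): hands the job in; it is judged then, once.
The state is a dict: "time_s": time; "qpos": joint angles; "qvel": joint speeds; "joint_torque": joint torques, N m; "position": TCP position; "ee_rot": TCP orientation; "force": force on the tool from outside, world axes, zero at the start; "moment": the same for the moment, N m; "opening": opening from 0.0 (shut) to 1.0 (fully open); "gripper_force": force on a finger pad.
Only numpy, scipy, OpenCV 4.12 (cv2) and the standard library are available. Lean on these libraries where they do the work, as an engineer would, in place of code of your own. Each camera call takes 0.05 s, during which the arm holds its last target. There are 200 camera calls.

## Working session

There is one attempt and no reset: what is moved stays moved. The work goes in short steps, Python scripts to look and compute and a shell command to move; the robot and the scene stay as the last step left them, time stands still between calls to the robot, and variables do not carry over. Pictures are saved under pics/ and viewed, at most 10 in all, crops included, and the job is handed in when it is done.

```bash
mkdir -p pics
cat > h.py <<'E'
import numpy as np,cv2
from workcell import manip
def snap(n,f):
    s=manip.snapshot(n); cv2.imwrite(f,s["img"][:,:,::-1]); 
    np.savez(f[:-4]+'.npz',**{k:np.array(v) for k,v in s.items()}); return s
def ray(s,px):
    K=np.array([[s["fx"],0,s["cx"]],[0,s["fy"],s["cy"]],[0,0,1.]])
    p=cv2.undistortPoints(np.array(px,float).reshape(-1,1,2),K,np.array(s["D"],float)).reshape(-1,2)
    d=np.c_[p[:,0],-p[:,1],-np.ones(len(p))]
    R=np.array(s["rotation"],float)
    return np.array(s["xyz"],float),d@R.T
def plane(s,px,z):
    o,d=ray(s,px); return o+d*((z-o[2])/d[:,2])[:,None]
def proj(s,P):
    R=np.array(s["rotation"],float);c=(np.array(P,float).reshape(-1,3)-np.array(s["xyz"]))@R
    K=np.array([[s["fx"],0,s["cx"]],[0,s["fy"],s["cy"]],[0,0,1.]])
    return cv2.projectPoints(c*[1,-1,-1],np.zeros(3),np.zeros(3),K,np.array(s["D"],float))[0].reshape(-1,2)
E
python3 - <<'E'
from h import *
for n in("top","scene"):
    s=snap(n,f"pics/{n}0.png");print(n,s["xyz"],np.array(s["rotation"]).shape,s["fx"])
print(manip.get_obs())
E
```

```text
top [ 0.27517545 -0.12225909  1.24267895] (3,) 427.75123833452614
scene [-0.07435356  0.26149452  0.91608506] (3,) 406.7982241716098
{'time_s': 0.1, 'qpos': array([ 66.73922526,  39.52872156, -11.14403005,  89.73720915,
         9.01341742,  51.70988884, -12.32158143]), 'qvel': array([-0.04495261, -0.17545843,  0.03197299, -0.25005385,  0.0313139 ,
       -0.01253314,  0.02192534]), 'joint_torque': array([-3.11642478e-03, -5.28501928e+01, -1.27142161e+00, -1.53838652e+01,
       -5.25320380e-02,  1.98399321e-03,  7.96419016e-06]), 'position': array([ 0.26581762, -0.56508641,  0.26299388]), 'ee_rot': array([-1.79906356e+02,  8.15223883e-03,  2.52038822e+01]), 'force': array([ 0.03002837, -0.07168669, -0.0945485 ]), 'moment': array([-0.0303092 ,  0.00431943, -0.04975595]), 'gripper_force': 0.0, 'opening': 1.0038826370907055}
```

View pics/top0.png

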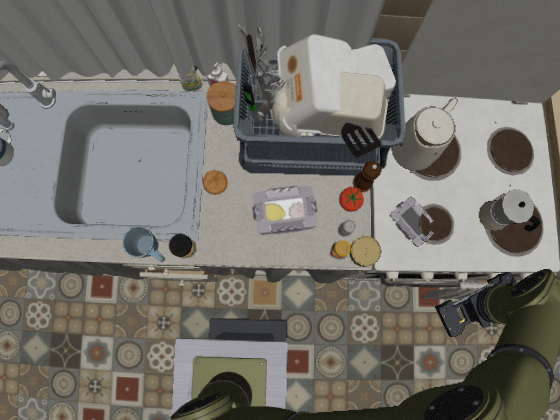

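View pics/scene0.png

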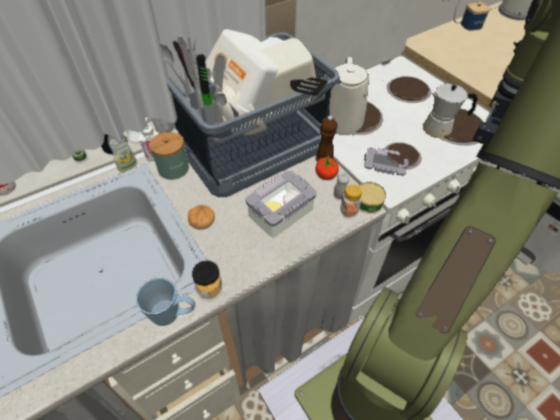

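The top view shows two grey lids. One is on the white box with the lemon and garlic, top px (285,210). The other is a smaller loose one on the stove, top px (410,222). The one on the box fits because it is larger, lies in place, and has food under its clear panel. I'll confirm with a crop and measure.

```bash
sed -i '1a from scipy.spatial.transform import Rotation as Ro' h.py; sed -i 's/np.array(s\["rotation"\],float)/Ro.from_euler("xyz",s["rotation"],degrees=True).as_matrix()/' h.py
python3 - <<'E'
from h import *
s=dict(np.load("pics/top0.npz")); im=s["img"]
print(s["rotation"])
c=im[150:270,200:400]; cv2.imwrite("pics/crop0.png",cv2.resize(c,None,fx=4,fy=4,interpolation=cv2.INTER_CUBIC)[:,:,::-1])
for px in [(285,210),(410,222),(352,199),(348,228),(342,249),(365,250)]: print(px,plane(s,[px],.07)[0].round(3))
print(im[210,258],im[195,285],im[225,300],im[240,300])
E
```

```text
[ 11.46764085  -0.6974863  -88.50759639]
(285, 210) [ 0.516 -0.144  0.07 ]
(410, 222) [ 0.492 -0.498  0.07 ]
(352, 199) [ 0.554 -0.333  0.07 ]
(348, 228) [ 0.47  -0.321  0.07 ]
(342, 249) [ 0.411 -0.304  0.07 ]
(365, 250) [ 0.41  -0.368  0.07 ]
[123 120 125] [161 158 163] [124 119 122] [159 156 147]
```

View pics/crop0.png

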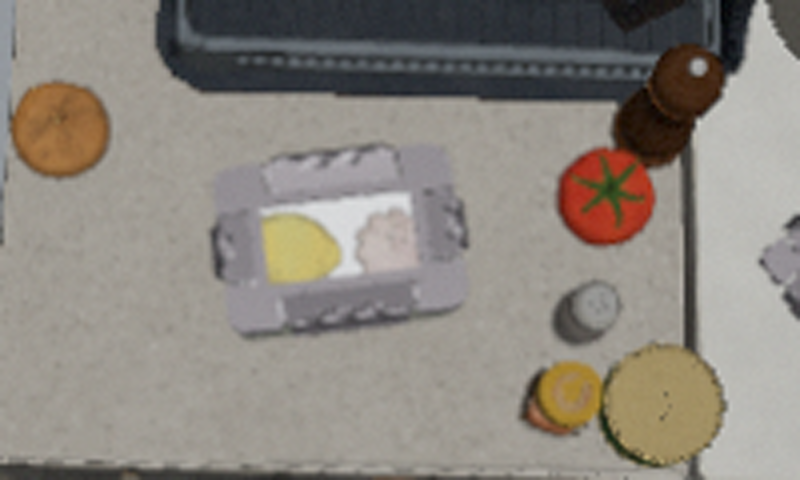

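The crop confirms it: the big lid is on the box, with lemon and garlic under its panel and four raised rim sections. Its corners in the crop are about (218,172), (448,147), (466,300) and (238,330).

```bash
cat >> h.py <<'E'
def lidpose(s,cor,z=.072):
    P=plane(s,cor,z)[:,:2]; (c,wh,a)=cv2.minAreaRect(P.astype(np.float32)*1000)
    b=cv2.boxPoints((c,wh,a)); e=[b[1]-b[0],b[2]-b[1]]; e=max(e,key=np.linalg.norm)
    yaw=np.degrees(np.arctan2(e[1],e[0]))-90; yaw=(yaw+90)%180-90
    return np.array(c),wh,yaw,P
E
python3 - <<'E'
from h import *
s=dict(np.load("pics/top0.npz")); f=lambda q:[(200+x/4,150+y/4) for x,y in q]
c,wh,y,P=lidpose(s,f([(218,172),(448,147),(466,300),(238,330)]));print(c,wh,y,P.mean(0),P.round(3).tolist())
c,wh,y,P=lidpose(s,f([(262,210),(410,193),(418,268),(273,285)]));print(c,wh,y,P.mean(0))
E
python3 -m pendant '[[40,60,0,0,0,-8,0],[80,120,0,0,0,-16,0],[120,180,0,0,0,-25,0],[150,240,0,0,0,-30,0],[180,300,0,0,0,-30,0],[200,360,0,0,0,-30,0],[200,420,0,0,0,-30,0],[200,420,0,0,0,-30,0]]' 20
```

```text
[ 517.85107422 -145.9962616 ] (113.33460235595703, 163.50091552734375) 8.067017 [ 0.51862755 -0.14599646] [[0.562, -0.057], [0.585, -0.219], [0.476, -0.233], [0.451, -0.075]]
[ 516.91033936 -144.6960144 ] (53.92897033691406, 104.69822692871094) 8.369385 [ 0.51693051 -0.14472124]
time_s: 1.1
position: [0.4664, -0.1415, 0.2635]
ee_rot: [-179.9, 0.0, -4.5]
force: [-0.1, 0.3, 0.6]
opening: 0.114
gripper_force: 0.0
```

```bash
python3 -m pendant '[[0,0,0,0,0,8,0],[0,0,0,0,0,12.5,0],[0,0,0,0,0,12.5,0]]'
python3 - <<'E'
from h import *
s=snap("wrist","pics/w1.png"); t=snap("top","pics/top1.png")
o=manip.get_obs();print(o["position"],o["ee_rot"],o["force"],o["opening"],s["xyz"])
E
```

```text
time_s: 1.48
position: [0.4659, -0.1454, 0.2636]
ee_rot: [-180.0, 0.0, 7.7]
force: [-0.5, -0.2, -0.2]
opening: 0.004
gripper_force: 0.0
[ 0.46595864 -0.14560613  0.26358829] [-1.79993198e+02  2.30074910e-02  7.60090041e+00] [-0.75496152  0.26716646  0.69198797] 0.00505775532982474 [ 0.53923686 -0.13508019  0.38463504]
```

View pics/w1.png

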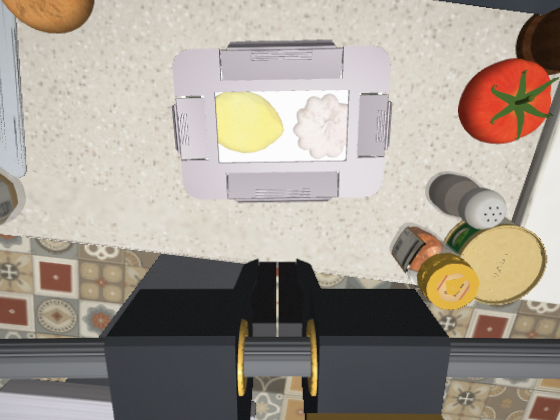

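The wrist view shows the lid well. Its stiff corners are about (173,47), (390,46), (385,198) and (182,198), and the clear window is (215,91), (348,91), (347,162) and (218,162).

Run:
```python
from h import *
s=dict(np.load("pics/w1.npz"))
for q,z in(([(173,47),(390,46),(385,198),(182,198)],.071),([(215,91),(348,91),(347,162),(218,162)],.071)):
    c,wh,y,P=lidpose(s,q,z);print(c,wh,y,P.mean(0),P.round(3).tolist())
im=s["img"].astype(int); m=((im[...,2]-im[...,1]>=3)&(im.mean(2)>110)&(im.mean(2)<215)).astype(np.uint8)
m=cv2.morphologyEx(m,cv2.MORPH_OPEN,np.ones((3,3)))
cs=max(cv2.findContours(m,0,2)[0],key=cv2.contourArea);print(cv2.boundingRect(cs))
c,wh,y,P=lidpose(s,cs.reshape(-1,2),.072);print(c,wh,y)
t=dict(np.load("pics/top1.npz"))
```

```text
[ 516.73370361 -143.60670471] (119.59575653076172, 174.2967529296875) 7.653412 [ 0.5164348  -0.14255167] [[0.564, -0.052], [0.587, -0.215], [0.469, -0.238], [0.446, -0.065]]
[ 516.03826904 -142.73254395] (56.254920959472656, 107.743408203125) 7.646042 [ 0.51596381 -0.14221579] [[0.537, -0.086], [0.551, -0.19], [0.495, -0.2], [0.481, -0.093]]
(173, 45, 218, 157)
[ 515.41259766 -141.10668945] (122.21611785888672, 170.129150390625) 8.5095825
```

```bash
python3 -m pendant '[[-4,-5,-50,0,0,0,0],[-4,-5,-100,0,0,0,0],[-4,-5,-140,0,0,0,0],[-4,-5,-157,0,0,0,0],[-4,-5,-160,0,0,0,0],[-4,-5,-162,0,0,0,0],[-4,-5,-164,0,0,0,0],[-4,-5,-166,0,0,0,0],[-4,-5,-166,0,0,0,0]]'; python3 -c "
from h import *
snap('wrist','pics/w2.png')"
```

```text
time_s: 2.7
position: [0.4628, -0.1507, 0.098]
ee_rot: [180.0, -0.1, 7.7]
force: [0.6, -0.1, 1.6]
opening: 0.006
gripper_force: 0.5
```

View pics/w2.png

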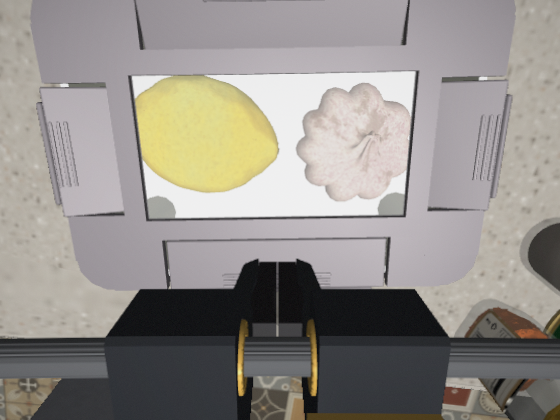

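The fingertips sit on the near rim section at px (278,265), over its ribs. I'll press deeper to check the snap.

```bash
python3 -m pendant '[[0,0,-2,0,0,0,0],[0,0,-2,0,0,0,0]]'; python3 -m pendant '[[0,0,-2,0,0,0,0],[0,0,-2,0,0,0,0]]'
```

```text
time_s: 3.0
position: [0.4627, -0.1508, 0.0974]
ee_rot: [179.9, -0.1, 7.7]
force: [-3.3, 0.7, 18.6]
opening: 0.009
gripper_force: 9.4
time_s: 3.25
position: [0.4627, -0.1507, 0.0972]
ee_rot: [179.9, -0.2, 7.7]
force: [-5.1, 2.1, 41.2]
opening: 0.003
gripper_force: 20.2
```

It stops level at 72 mm with 41 N, so near is down. Next is right, a shift of +65, -71.

```bash
python3 -m pendant '[[0,0,20,0,0,0,0],[10,-10,40,0,0,0,0],[40,-45,40,0,0,0,0],[65,-71,40,0,0,0,0],[65,-71,25,0,0,0,0],[65,-71,13,0,0,0,0],[65,-71,10,0,0,0,0],[65,-71,8,0,0,0,0],[65,-71,6,0,0,0,0],[65,-71,4,0,0,0,0],[65,-71,2,0,0,0,0],[65,-71,2,0,0,0,0]]'; python3 -m pendant '[[0,0,-1,0,0,0,0],[0,0,-1,0,0,0,0]]'
```

```text
time_s: 4.75
position: [0.5274, -0.2216, 0.0974]
ee_rot: [180.0, -0.1, 7.7]
force: [-3.0, 2.0, 14.6]
opening: 0.003
gripper_force: 7.3
time_s: 5.0
position: [0.5275, -0.2216, 0.0973]
ee_rot: [179.9, -0.1, 7.7]
force: [-4.7, 1.1, 21.9]
opening: 0.007
gripper_force: 11.3
```

Right is down too (tip 72 mm, 22 N). Before far, I'll check the rack's clearance.

```bash
python3 -m pendant '[[0,0,20,0,0,0,0],[0,0,40,0,0,0,0],[0,0,60,0,0,0,0]]'
python3 - <<'E'
from h import *
s=dict(np.load("pics/top0.npz"));s2=dict(np.load("pics/scene0.npz"))
for px in[(245,172),(300,173),(350,174),(245,140),(300,143),(345,146)]:
    print(px,[plane(s,[px],z)[0][:2].round(3).tolist() for z in(0,.06,.14,.2)], [proj(s2,plane(s,[px],z))[0].round().tolist() for z in(0,.06,.14,.2)])
a=s2["img"][100:260,150:350];b=s["img"][100:240,220:400]
cv2.imwrite("pics/c2.png",cv2.resize(a,None,fx=3.5,fy=3.5,interpolation=2)[:,:,::-1])
E
```

```text
time_s: 5.38
position: [0.5273, -0.2214, 0.1553]
ee_rot: [-180.0, -0.0, 7.7]
force: [0.3, 0.5, 0.8]
opening: 0.004
gripper_force: 0.0
(245, 172) [[0.645, -0.022], [0.627, -0.027], [0.603, -0.033], [0.585, -0.038]] [[222.0, 200.0], [225.0, 190.0], [229.0, 174.0], [232.0, 161.0]]
(300, 173) [[0.646, -0.188], [0.628, -0.185], [0.605, -0.181], [0.587, -0.178]] [[270.0, 177.0], [272.0, 167.0], [276.0, 153.0], [278.0, 140.0]]
(350, 174) [[0.648, -0.34], [0.63, -0.33], [0.606, -0.316], [0.588, -0.305]] [[310.0, 158.0], [312.0, 148.0], [315.0, 134.0], [318.0, 123.0]]
(245, 140) [[0.747, -0.017], [0.724, -0.022], [0.694, -0.029], [0.671, -0.034]] [[205.0, 179.0], [207.0, 169.0], [211.0, 154.0], [214.0, 142.0]]
(300, 143) [[0.743, -0.187], [0.72, -0.184], [0.69, -0.179], [0.667, -0.176]] [[254.0, 158.0], [256.0, 149.0], [259.0, 135.0], [262.0, 123.0]]
(345, 146) [[0.738, -0.326], [0.715, -0.316], [0.685, -0.303], [0.663, -0.293]] [[291.0, 143.0], [293.0, 134.0], [296.0, 121.0], [298.0, 109.0]]
```

View pics/c2.png

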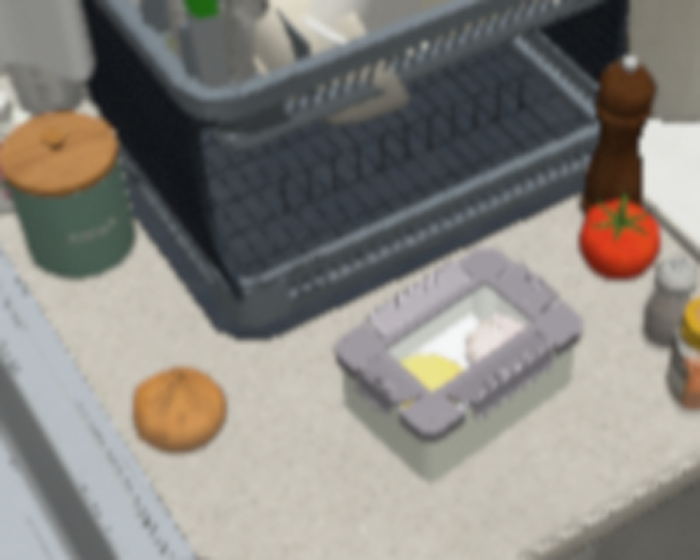

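The rack's lower tray is low, with its front at x≈0.635. Its upper tray is at x≥0.65, which leaves about 30 mm of clearance for the gripper body. Next is far.

```bash
python3 -m pendant '[[15,30,-10,0,0,0,0],[30,60,-20,0,0,0,0],[43,87,-30,0,0,0,0],[43,87,-45,0,0,0,0],[43,87,-49,0,0,0,0],[43,87,-51,0,0,0,0],[43,87,-53,0,0,0,0],[43,87,-55,0,0,0,0],[43,87,-57,0,0,0,0],[43,87,-59,0,0,0,0],[43,87,-60,0,0,0,0],[43,87,-60,0,0,0,0]]'
```

```text
time_s: 6.88
position: [0.5706, -0.1348, 0.0974]
ee_rot: [179.9, -0.1, 7.7]
force: [-5.3, 0.8, 22.9]
opening: 0.005
gripper_force: 11.4
```

Far is down. Now left (-65, +71).

```bash
python3 -m pendant '[[0,0,20,0,0,0,0],[-10,10,40,0,0,0,0],[-40,45,40,0,0,0,0],[-65,71,40,0,0,0,0],[-65,71,25,0,0,0,0],[-65,71,12,0,0,0,0],[-65,71,9,0,0,0,0],[-65,71,7,0,0,0,0],[-65,71,5,0,0,0,0],[-65,71,3,0,0,0,0],[-65,71,0,0,0,0,0],[-65,71,0,0,0,0,0]]'; python3 -m pendant '[[0,0,20,0,0,0,0],[0,0,60,0,0,0,0],[-20,-40,120,0,0,0,0],[-39,-82,169,0,0,0,0],[-39,-82,169,0,0,0,0]]';python3 -c "
from h import *
snap('wrist','pics/w3.png')
a,b=[cv2.imread(f'pics/w{i}.png')[30:215,150:410] for i in(1,3)]
cv2.imwrite('pics/cmp.png',cv2.resize(np.vstack([a,b]),None,fx=1.6,fy=1.6,interpolation=2))"
```

```text
time_s: 8.38
position: [0.5055, -0.0638, 0.0973]
ee_rot: [179.9, -0.1, 7.7]
force: [-3.6, 1.7, 27.9]
opening: 0.005
gripper_force: 13.8
time_s: 9.0
position: [0.4659, -0.1489, 0.2662]
ee_rot: [179.8, -0.2, 7.4]
force: [0.3, 0.9, -0.7]
opening: -0.0
gripper_force: 0.0
```

View pics/cmp.png

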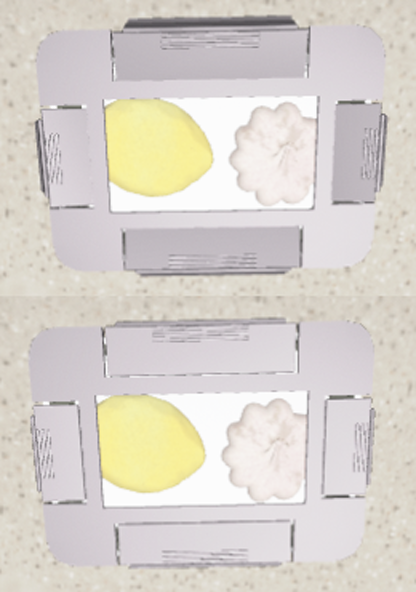

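The comparison shows that all four sections, which were tilted and dark before, now lie level with the frame and stay down with the robot clear. The box and lid have not moved.

```bash
python3 -c "
from workcell import manip
print(manip.hand_in())"
```

```text
the job is handed in; nothing more can be done
None
```

I pressed the lid's rim down in the order near, right, far, left. All four sides lay level and stayed down in the last picture, with the robot clear, and I handed the job in at about 9 s of robot time.

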